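# Put the ink pad away in its sleeve

### The arm

A 6-joint arm with a two-finger parallel gripper is mounted at the origin on a cart in front of the work surface, level with it; the furniture and walls round the work are solid. World frame = base frame: x ahead of the robot, y to its left, z up, the work surface at z = 0. Lengths are in m, angles in rad, forces in N, time in s.
With the tool pointing down it reaches from about 0.35 to 0.85 m from the base axis. Payload 8.1 kg.
Tool frame: the origin (TCP) lies on the centre line of the jaws, within the pads' length; the fingertips stand 14 mm ahead of it and the grasp point (between the pads) lies 5 mm behind it; z points along the fingers, y is the direction in which the jaws open and shut (so a half turn about z gives the same grasp; the last joint's range is limited). The gripper opens to 93 mm and grips with 3 to 60 N. Pads are 15 mm wide; open, the fingers measure 128 mm over their backs; the gripper's body (75 mm by 188 mm) begins 65 mm behind the grasp point.
Start: joints at [1.147, 0.13, 1.488, -0, 1.523, -0.085], TCP at [0.199, 0.566, 0.233] pointing down, gripper open.
Joint ranges: [-2.96, 2.96], [-0.89, 2.26], [0.02, 2.5], [-1.34, 4.48], [0, 2.73], [-2.66, 2.66]. Speed limits (rad/s): [2.39, 2.39, 2.79, 3.14, 3.14, 3.14].

### API

Orientations are given as a rotation vector (axis times angle).
In Python, from plant import robot gives the robot as it stands.
- The arm moves only by the tool jog_arm, never from a script. Its argument "steps" is a list of rows, each a list of 7 numbers: the closure, from 0 (fully open) to 1 (shut), then the shift along the tool's x, y, z in m, then the turn, a rotation vector about the tool's x, y, z in rad. In form: [[jaw, tx, ty, tz, rx, ry, rz], ...]. A call has 1 to 5 rows; each row is the pose to reach, as a shift and turn from the pose measured when the call began, along the tool's axes at that moment; what a row does not reach only later rows make up. A row lasts 1/8 s, in which the tool goes at most 62.5 mm and 10.7 degrees, less where a joint would pass 70% of its speed; a pose out of reach is approached as far as the arm can. A call with a gripper value outside its range is refused whole. The fingers move at their own pace and stop on an object; "force" is the grip in N (left out, the last holds). Time passes only in rows, so rows that repeat a pose let the fingers close. It gives the time, the measured TCP pose, the force and the opening at its end, in the units of the state.
- robot.read_state(): the state, without advancing time (a new reading comes with each control period).
- robot.read_camera(name): name is "scene" or "top" or "wrist"; returns a dict with "image" (420x560x3 uint8, red, green, blue), "mtx" (3x3 intrinsics, pixels), "extrinsics" (4x4, takes a point from camera to world coordinates); the wrist camera has in their place "tool_from_camera" (4x4, takes a point from camera to tool coordinates, whose origin is the TCP and whose axes are the flange's). Camera axes: x right, y down, z forward; pixel columns grow to the right and rows downward; lengths in m; the calibration is good to about 2 mm. The wrist camera is an equidistant fisheye: a pixel r from the principal point sees the ray r / f radians off the axis. A picture is of the moment at which its call begins: read the wrist's pose just before it. There is no depth.
- robot.close_job(): hands the job in, once; it reports no verdict.
The state is a dict: "t": time; "q": joint angles; "dq": joint speeds; "joint_torque": joint torques, N m; "tool_pos": TCP position; "orientation": TCP orientation; "force": force on the tool from outside, world axes, zero at the start; "wrist_torque": the same for the moment, N m; "opening": finger opening in m.
Only numpy, scipy, OpenCV 4.12 (cv2) and the standard library are available. Lean on these libraries where they do the work, as an engineer would, in place of code of your own. Each camera call takes 0.05 s, during which the arm holds its last target.

### The job

Put the ink pad away: lift it off the turntable without dragging or upsetting it, lay it flat on the bench in front of the empty blue sleeve, short edge first, and push it in until it is fully home against the back. The stamp stands in the way, so move it aside and leave it standing upright on the bench. Leave the roll of black tape on the turntable, and leave the other pad, the oiler, the tin, the marker and everything else where they are.

Things in the scene. Friction and masses are not known exactly. Their poses are not given: they have to be found in the camera images.
- ink_pad_mid (a point): centre (half-way up) of the ink pad to be put away: a flat closed tin with white lid, 66 (x) x 104 (y) x 18 (z) mm, about 90 g. Its x axis runs across the short width, y along its length, z up. It starts flat on the turntable, at any yaw. Either short edge may go first.
- turntable: round plywood turntable 240 mm across on a fixed dark foot; origin on the bench under its centre, its top is 32 mm above the bench. The top spins freely and passively about the vertical; this frame does not turn with it.
- sleeve_empty: the empty blue sheet-steel sleeve, fixed. Origin on the bench, exactly under the middle of a pad fully home; x points level into the sleeve (push direction), z up. Inside 69 mm wide, 20.5 mm high, no floor (the pad slides on the bench); back stop's inner face at x = +52.5 mm. Outside 24 mm high. Roof starts at x = -30 mm, its small turned-up lip at -35 mm.
- sleeve_mouth (a point): middle of the empty sleeve's mouth on the bench: x = -46 mm in the sleeve's frame, same axes. Here the 4 mm side walls begin; two flared cheeks, 23 mm high, spread from here (69 mm apart inside) towards -x over 23 mm to 94 mm apart inside, 102 mm outside. A pad fully home stands 6 mm out of this plane, between the cheeks.
- sleeve_full: the second, identical blue sleeve, fixed, with the same frame; it already holds a pad. The two may stand either way round.
- spare_pad_mid (a point): centre of the other, identical ink pad, which is fully home in the second sleeve; leave it.
- stamp_mid (a point): centre (half-way up) of the wooden rubber stamp: a block 25 (x) x 60 (y) x 22 mm on the bench with an upright turned handle up to 75 mm; handle about 24 mm thick at most, on the middle of the block. Total height 75 mm, about 60 g. It starts upright in the lane in front of the empty sleeve's mouth, at any yaw.
- tape_roll_mid (a point): centre of the small roll of black tape, 59 mm across, 19 mm high, loose on the turntable beside the ink pad; it must stay on the turntable.
- oiler_mid (a point): centre of a small brown dropper bottle, 34 mm across, 102 mm high, standing loose on the bench; leave it.
- tin_mid (a point): centre of the small white tin, 69 mm across, 71 mm high, standing loose on the bench; leave it.
- marker_mid (a point): centre of the black marker, 19 mm thick, 133 mm long (along its y), lying loose on the bench; leave it.
- stapler: black stapler near the right edge, 40 mm wide, 166 mm long (its y), 55 mm high, immovable; origin under its middle. Red-handled scissors, also immovable, lie flat along the front edge of the bench, straight ahead of the robot, nearer to it than 0.39 m.

How it is judged:
On the way:
1. the ink pad has been lifted clear of the turntable (its centre at least 60 mm above the bench) (height (world z) of ink_pad_mid above 0.06 m), for 0.1 s.
At the end, for the whole second after the job is handed in: The ink pad lies flat on the bench fully home in the empty sleeve (within 4 mm of home along and across it); the stamp stands upright on the bench; the roll of tape lies on the turntable (x of ink_pad_mid in the frame of sleeve_empty between -0.004 and 0.004 m and y of ink_pad_mid in the frame of sleeve_empty between -0.004 and 0.004 m and z of ink_pad_mid in the frame of sleeve_empty below 0.013 m and angle between the y axis of ink_pad_mid and the x axis of sleeve_empty, either way round below 0.06 rad and angle between ink_pad_mid's own z axis and vertical below 0.06 rad and angle between stamp_mid's own z axis and vertical below 0.1 rad and height (world z) of stamp_mid between 0.033 and 0.042 m and height (world z) of tape_roll_mid above 0.038 m and horizontal distance between tape_roll_mid and turntable below 0.115 m); the robot touches nothing.
It fails at once if the ink pad is tipped over (more than 30 degrees) (angle between ink_pad_mid's own z axis and vertical above 0.52 rad).
It fails at once if the stamp is knocked over (tilted more than 45 degrees) (angle between stamp_mid's own z axis and vertical above 0.8 rad).
It fails at once if the other pad is moved more than 15 mm (distance of spare_pad_mid from where it was at the start of the episode above 0.015 m).
It fails at once if the oiler, the tin or the marker is moved more than 30 mm (distance of any of oiler_mid, tin_mid, marker_mid from where it was at the start of the episode above 0.03 m).
It fails at once if the roll of tape falls off the turntable (height (world z) of tape_roll_mid below 0.03 m).
It also fails if it takes over 72 s, if anything falls off the work surface, if the arm or the gripper's body presses on something with over 40 N, if the wrist force passes 120 N, or if a joint passes its speed limit or range.

## Working session

There is one attempt and no reset: what is moved stays moved. The work goes in short steps, Python scripts to look and compute and a tool call to move; the robot and the scene stay as the last step left them, time stands still between calls to the robot, and variables do not carry over. Pictures are saved under pics/ and viewed, and the job is handed in when it is done.

Besides the shell and the picture viewer there is one more tool, called after "Request:" by a JSON object that holds its "method" and its "body". jog_arm: Moves the arm, as the interface text tells. Its arguments: {"type":"object","properties":{"steps":{"type":"array"},"force":{"type":"number"}},"required":["steps"]}

```bash
mkdir -p pics; ls; python3 - <<'E'
from plant import robot
import cv2,numpy as np
s=robot.read_state();print({k:np.round(v,3) for k,v in s.items()})
for n in ["scene","top","wrist"]:
    c=robot.read_camera(n);cv2.imwrite(f"pics/{n}0.png",c["image"][:,:,::-1])
    print(n,np.round(c["mtx"],1).tolist(),np.round(c.get("extrinsics",c.get("tool_from_camera")),4).tolist())
E
```

```text
pics
{'t': np.float64(0.0), 'q': array([ 1.147,  0.131,  1.489, -0.   ,  1.523, -0.085]), 'dq': array([ 0.   ,  0.001,  0.001,  0.   , -0.001, -0.   ]), 'joint_torque': array([ 1.0000e-03, -5.5981e+01, -4.9177e+01,  7.7000e-02,  3.5000e-02,
       -0.0000e+00]), 'tool_pos': array([0.199, 0.565, 0.232]), 'orientation': array([-5.300e-01, -3.096e+00,  3.000e-03]), 'force': array([-0.31 , -0.073,  0.396]), 'wrist_torque': array([ 0.   ,  0.005, -0.013]), 'opening': np.float64(0.093)}
scene [[501.1, 0.0, 279.9], [0.0, 501.1, 209.0], [0.0, 0.0, 1.0]] [[0.4906, -0.462, 0.7389, -0.5264], [-0.8712, -0.2423, 0.4269, -0.6173], [-0.0182, -0.8531, -0.5214, 0.8011], [0.0, 0.0, 0.0, 1.0]]
top [[387.3, 0.0, 280.7], [0.0, 387.3, 212.7], [0.0, 0.0, 1.0]] [[0.0156, -0.9804, 0.1966, 0.2734], [-0.9998, -0.0136, 0.0118, -0.0352], [-0.0089, -0.1967, -0.9804, 1.3436], [0.0, 0.0, 0.0, 1.0]]
wrist [[325.2, 0.0, 277.4], [0.0, 325.2, 213.6], [0.0, 0.0, 1.0]] [[0.001, -0.9547, -0.2975, 0.083], [1.0, 0.0007, 0.0011, -0.0008], [-0.0008, -0.2975, 0.9547, -0.1515], [0.0, 0.0, 0.0, 1.0]]
```

View pics/top0.png

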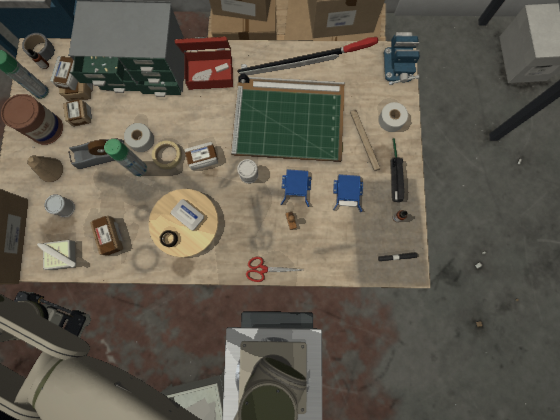

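View pics/scene0.png

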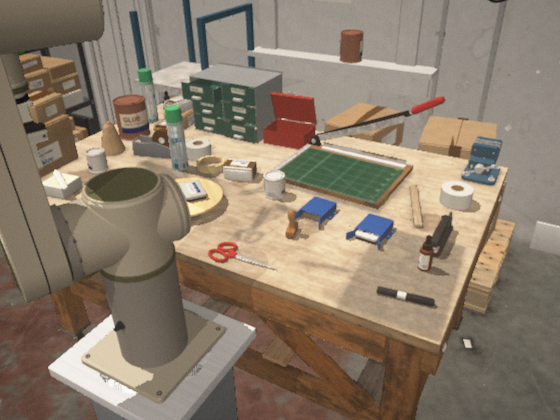

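View pics/wrist0.png

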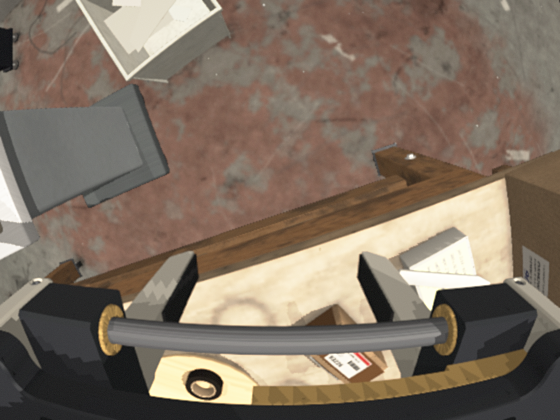

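The top view shows the turntable at about (183,222), the pad at (188,214), the tape at (169,239), the empty sleeve at (296,183), the stamp at (292,219), and the full sleeve at (348,190). The wrist view shows only the turntable's edge. I'll zoom in.

```bash
python3 - <<'E'
import cv2
a=cv2.imread("pics/top0.png")
cv2.imwrite("pics/t1.png",cv2.resize(a[180:265,140:225],(595,595),interpolation=cv2.INTER_CUBIC))
cv2.imwrite("pics/t2.png",cv2.resize(a[160:245,260:374],(798,595),interpolation=cv2.INTER_CUBIC))
b=cv2.imread("pics/scene0.png")
cv2.imwrite("pics/s2.png",cv2.resize(b[180:260,270:410],(798,456),interpolation=cv2.INTER_CUBIC))
E
```

```text
(no output)
```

View pics/t1.png

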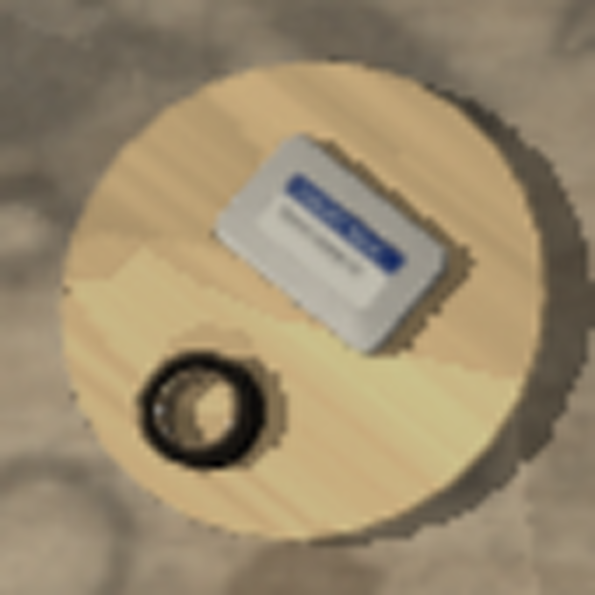

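View pics/t2.png

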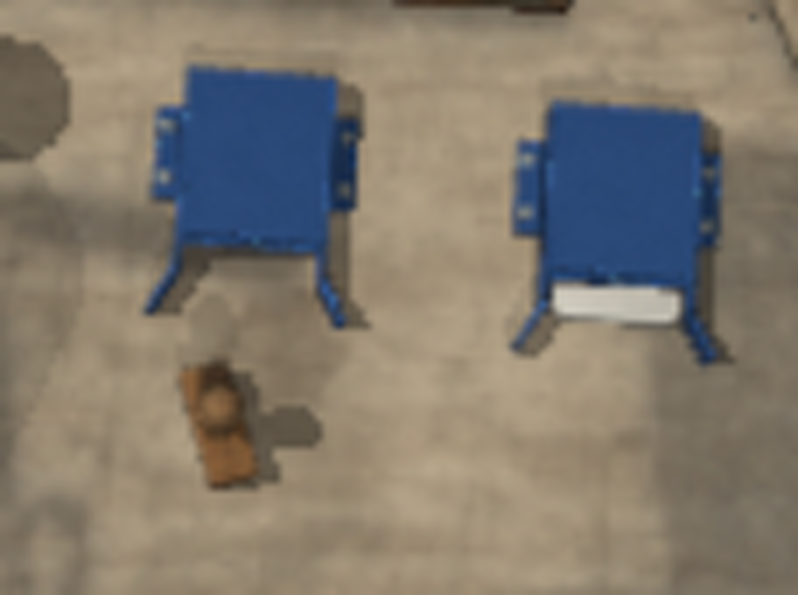

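View pics/s2.png

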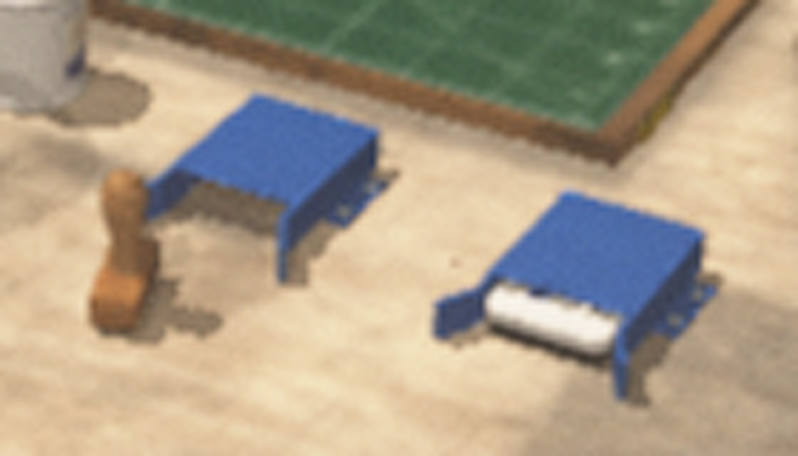

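```bash
cat > h.py <<'E'
import numpy as np,cv2
from scipy.spatial.transform import Rotation as R
TOPK=np.array([[387.3,0,280.7],[0,387.3,212.7],[0,0,1]])
def ray(px,z,K,E):
    d=E[:3,:3]@np.linalg.solve(K,[px[0],px[1],1]); o=E[:3,3]; return o+d*(z-o[2])/d[2]
def wray(px,z,c,T):
    K=c["mtx"];x=(px[0]-K[0,2])/K[0,0];y=(px[1]-K[1,2])/K[1,1];r=np.hypot(x,y)
    d=np.array([x*np.sin(r)/r,y*np.sin(r)/r,np.cos(r)]);E=T@c["tool_from_camera"]
    d=E[:3,:3]@d;o=E[:3,3];return o+d*(z-o[2])/d[2]
def wproj(P,c,T):
    E=np.linalg.inv(T@c["tool_from_camera"]);p=E[:3,:3]@P+E[:3,3];K=c["mtx"]
    rr=np.hypot(p[0],p[1]);th=np.arctan2(rr,p[2]);return K[0,2]+K[0,0]*th*p[0]/rr,K[1,2]+K[1,1]*th*p[1]/rr
def tool(s):
    T=np.eye(4);T[:3,:3]=R.from_rotvec(s["orientation"]).as_matrix();T[:3,3]=s["tool_pos"];return T
def goal(s,pos,yaw):
    """tool-down pose, tool y axis at heading yaw: returns shift/turn in the tool frame"""
    T=tool(s);ms=[]
    for k in (0,np.pi):
        y=np.array([np.cos(yaw+k),np.sin(yaw+k),0]);z=np.array([0,0,-1.]);x=np.cross(y,z)
        Rg=np.stack([x,y,z],1);ms.append(R.from_matrix(T[:3,:3].T@Rg).as_rotvec())
    return T[:3,:3].T@(np.array(pos)-T[:3,3]),ms
E
python3 - <<'E'
from h import *;from plant import robot
c=robot.read_camera("top");K,E=c["mtx"],c["extrinsics"]
def f(l,o,z):
    p=np.array([ray(((u+.5)/7-.5+o[0],(v+.5)/7-.5+o[1]),z,K,E)[:2] for u,v in l]);return p
pr=lambda n,p:print(n,np.round(p,4).tolist(),np.round(p.mean(0),4))
pr("pad",f([(302,130),(448,258),(368,357),(214,228)],(140,180),.047))
pr("tape",f([(137,410),(267,410),(203,350),(203,470)],(140,180),.05))
pr("table",f([(62,300),(547,300),(303,62),(303,542)],(140,180),.032))
pr("roofE",f([(190,67),(337,76),(327,253),(180,240)],(260,160),.024))
pr("cheekE",f([(147,313),(340,328)],(260,160),.023))
pr("roofF",f([(552,101),(703,115),(693,287),(540,275)],(260,160),.024))
pr("stamp",f([(180,368),(230,362),(257,478),(210,488)],(260,160),.022))
pr("stamptop",f([(220,405)],(260,160),.070))
for n,p,z in [("oiler",(403,218),0),("marker",(398,257),.01),("tin",(247,170),.07)]: print(n,ray(p,z,K,E))
E
```

```text
pad [[0.5798, 0.3191], [0.5167, 0.2436], [0.4674, 0.2797], [0.53, 0.3591]] [0.5235 0.3004]
tape [[0.4395, 0.3889], [0.4404, 0.3261], [0.4692, 0.3591], [0.4111, 0.3549]] [0.4401 0.3573]
table [[0.4958, 0.4361], [0.4992, 0.1969], [0.6183, 0.325], [0.3788, 0.3093]] [0.498  0.3168]
roofE [[0.6961, -0.0382], [0.6923, -0.1128], [0.5998, -0.108], [0.6056, -0.0343]] [ 0.6485 -0.0733]
cheekE [[0.5681, -0.0184], [0.5617, -0.1146]] [ 0.5649 -0.0665]
roofF [[0.6805, -0.2216], [0.6741, -0.2976], [0.5849, -0.2905], [0.59, -0.2143]] [ 0.6324 -0.256 ]
stamp [[0.5405, -0.0352], [0.5439, -0.06], [0.4857, -0.0739], [0.4804, -0.0508]] [ 0.5126 -0.055 ]
stamptop [[0.513, -0.0546]] [ 0.513  -0.0546]
oiler [ 0.52965936 -0.44963006  0.        ]
marker [ 0.39158302 -0.42318486  0.01      ]
tin [0.67657477 0.09816451 0.07      ]
```

```bash
python3 - <<'E'
from h import *;from plant import robot
s=robot.read_state();T=tool(s);print(T[:3,:2],s["q"])
for p,y in [((.505,-.056,.20),104)]:
    d,m=goal(s,p,np.radians(y));print(np.round(d,4),np.round(m,3))
E
```

```text
[[-9.43144564e-01  3.32382481e-01]
 [ 3.32382793e-01  9.43144029e-01]
 [ 1.04615827e-04 -1.10777908e-03]] [ 1.14657680e+00  1.30877852e-01  1.48884445e+00  9.76670551e-06
  1.52298301e+00 -8.53911647e-02]
[-0.495  -0.4846  0.0325] [[-1.000e-03 -0.000e+00 -5.830e-01]
 [-1.000e-03  1.000e-03  2.558e+00]]
```

Request:
{"method": "jog_arm", "body": {"steps": [[0, -0.495, -0.485, 0.0325, 0, 0, -0.583], [0, -0.495, -0.485, 0.0325, 0, 0, -0.583], [0, -0.495, -0.485, 0.0325, 0, 0, -0.583], [0, -0.495, -0.485, 0.0325, 0, 0, -0.583], [0, -0.495, -0.485, 0.0325, 0, 0, -0.583]]}}

```text
t: 0.82
tool_pos: [0.3345, 0.2907, 0.2183]
orientation: [0.385, -3.118, 0.001]
force: [0.5, -0.1, 0.0]
opening: 0.0932
```

```bash
cat > g.py <<'E'
import sys
from h import *;from plant import robot
x,y,z,a=map(float,sys.argv[1:5])
s=robot.read_state();d,m=goal(s,(x,y,z),np.radians(a));m=min(m,key=lambda v:np.linalg.norm(v))
print("d",np.round(d,4),"turn",np.round(m,4),"dist",round(float(np.linalg.norm(d)),3))
print("pos",np.round(s["tool_pos"],4),"q6",round(s["q"][5],2),"F",np.round(s["force"],1),"open",round(float(s["opening"]),4))
E
python3 g.py .49 -.056 .20 104
```

```text
d [-0.0666 -0.3741  0.0186] turn [-0.0009 -0.0002  0.0012] dist 0.38
pos [0.3345 0.2907 0.2183] q6 -1.22 F [ 0.5 -0.1  0. ] open 0.0932
```

Request:
{"method": "jog_arm", "body": {"steps": [[0, -0.0666, -0.374, 0.0186, 0, 0, 0], [0, -0.0666, -0.374, 0.0186, 0, 0, 0], [0, -0.0666, -0.374, 0.0186, 0, 0, 0], [0, -0.0666, -0.374, 0.0186, 0, 0, 0], [0, -0.0666, -0.374, 0.0186, 0, 0, 0]]}}

```text
t: 1.45
tool_pos: [0.4621, 0.0055, 0.2035]
orientation: [-0.384, 3.117, -0.001]
force: [0.2, 0.9, -0.3]
opening: 0.0931
```

```bash
python3 g.py .49 -.056 .20 104; python3 g.py .49 -.056 .20 104;
```

```text
d [-0.0122 -0.0664  0.0035] turn [-0.0009  0.0006  0.0009] dist 0.068
pos [0.4621 0.0055 0.2035] q6 -1.91 F [ 0.2  0.9 -0.3] open 0.0931
d [-0.0122 -0.0664  0.0035] turn [-0.0009  0.0006  0.0009] dist 0.068
pos [0.4621 0.0055 0.2035] q6 -1.91 F [ 0.2  0.9 -0.3] open 0.0931
```

Request:
{"method": "jog_arm", "body": {"steps": [[0, -0.012, -0.066, 0.0035, 0, 0, 0], [0, -0.012, -0.066, 0.0035, 0, 0, 0], [0, -0.012, -0.066, 0.0035, 0, 0, 0]]}}

```text
t: 1.82
tool_pos: [0.4894, -0.0558, 0.1997]
orientation: [0.382, -3.118, 0.0]
force: [0.4, 0.1, -0.6]
opening: 0.093
```

```bash
python3 - <<'E'
from h import *;from plant import robot
s=robot.read_state();T=tool(s);c=robot.read_camera("wrist");print(s["tool_pos"],s["dq"].round(3))
a=c["image"][:,:,::-1].copy();cv2.imwrite("pics/w1raw.png",a)
np.savez("w1.npz",T=T,mtx=c["mtx"],tfc=c["tool_from_camera"])
h=np.radians(-3.2);u=np.array([np.cos(h),np.sin(h),0]);v=np.array([-u[1],u[0],0]);O=np.array([.637,-.072,0])
for x,y,z in [(-35,38.5,24),(-35,-38.5,24),(-69,51,23),(-69,-51,23),(54,38.5,24),(54,-38.5,24)]:
    p=wproj(O+(u*x+v*y+np.array([0,0,z]))/1e3,c,T);cv2.circle(a,(int(p[0]),int(p[1])),3,(0,0,255),1)
cv2.imwrite("pics/w1.png",a)
E
```

```text
[ 0.48944427 -0.0557924   0.19966208] [ 0.037 -0.022  0.014  0.006  0.005  0.008]
```

View pics/w1.png

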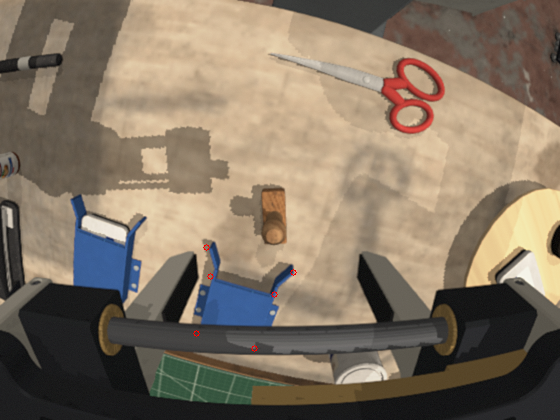

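The wrist view shows the stamp at (272,215) with its handle at (273,232), and the empty sleeve's cheeks at (213,245) and (293,268). My projected model is only a few pixels off, so I'll zoom in and refine it.

```bash
python3 - <<'E'
import cv2
a=cv2.imread("pics/w1raw.png")
cv2.imwrite("pics/w1z.png",cv2.resize(a[175:335,185:325],(700,800)[:2] and (525,600),interpolation=cv2.INTER_CUBIC))
cv2.imwrite("pics/w1y.png",cv2.resize(a[230:305,190:310],(800,500),interpolation=cv2.INTER_CUBIC))
E
```

```text
(no output)
```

View pics/w1z.png

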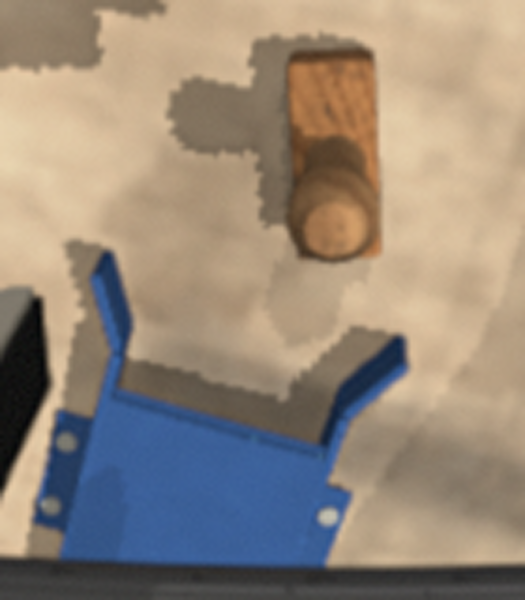

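View pics/w1y.png

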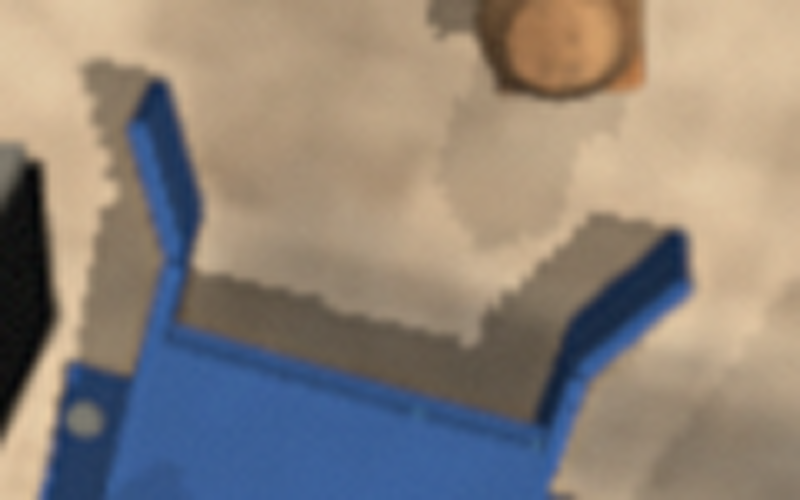

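```bash
python3 - <<'E'
from h import *
d=np.load("w1.npz");c={"mtx":d["mtx"],"tool_from_camera":d["tfc"]};T=d["T"]
def f(u,v,z,sc=20/3,o=(190,230)): return wray(((u+.5)/sc-.5+o[0],(v+.5)/sc-.5+o[1]),z,c,T)[:2]
L={"tipR":(135,122,.023),"tipL":(690,288,.023),"botR":(155,80,0),"botL":(682,230,0),"juncR_out":(165,265,.023),"juncL_out":(587,380,.023),"lipR":(172,325,.024),"lipL":(545,440,.024),"edgeR":(105,495,.024)}
P={k:f(*v) for k,v in L.items()}
for k,v in P.items(): print(k,v.round(4))
for a,b in [("tipR","tipL"),("botR","botL"),("juncR_out","juncL_out"),("lipR","lipL")]:
    w=P[b]-P[a];print(a,np.linalg.norm(w).round(4),"heading",np.degrees(np.arctan2(w[1],w[0])).round(2)-90,"mid",((P[a]+P[b])/2).round(4))
S=[f(u,v,.022,3.75,(185,175)) for u,v in [(288,57),(373,57),(381,255),(297,255)]]
print("stamp",np.round(S,4).tolist(),np.mean(S,0))
print("top",f(335,230,.075,3.75,(185,175)))
E
```

```text
tipR [ 0.5649 -0.1151]
tipL [ 0.5718 -0.0174]
botR [ 0.5669 -0.1156]
botL [ 0.5722 -0.0178]
juncR_out [ 0.5901 -0.1055]
juncL_out [ 0.5937 -0.03  ]
lipR [ 0.6009 -0.1023]
lipL [ 0.6068 -0.0343]
edgeR [ 0.6396 -0.1087]
tipR 0.0979 heading -4.060000000000002 mid [ 0.5684 -0.0662]
botR 0.098 heading -3.0900000000000034 mid [ 0.5695 -0.0667]
juncR_out 0.0756 heading -2.6899999999999977 mid [ 0.5919 -0.0678]
lipR 0.0682 heading -5.010000000000005 mid [ 0.6039 -0.0683]
stamp [[0.4871, -0.074], [0.4814, -0.0512], [0.5381, -0.0342], [0.5441, -0.058]] [ 0.51267026 -0.05434596]
top [ 0.51361069 -0.05354667]
```

```bash
python3 g.py .5128 -.0545 .019 105.5
```

```text
d [-0.0228 -0.0052  0.1808] turn [-0.0002  0.0001 -0.0253] dist 0.182
pos [ 0.4894 -0.0549  0.1998] q6 -2.03 F [-0.7 -0.1 -0. ] open 0.0928
```

Request:
{"method": "jog_arm", "body": {"steps": [[0.3, -0.0228, -0.0052, 0.05, 0, 0, -0.025], [0.3, -0.0228, -0.0052, 0.1, 0, 0, -0.025], [0.3, -0.0228, -0.0052, 0.15, 0, 0, -0.025], [0.3, -0.0228, -0.0052, 0.181, 0, 0, -0.025], [0.3, -0.0228, -0.0052, 0.181, 0, 0, -0.025]], "force": 15}}

```text
t: 2.5
tool_pos: [0.5115, -0.0524, 0.0174]
orientation: [0.427, -3.111, -0.001]
force: [0.2, -0.3, -0.1]
opening: 0.0653
```

Request:
{"method": "jog_arm", "body": {"steps": [[1, 0, 0, 0, 0, 0, 0], [1, 0, 0, 0, 0, 0, 0], [1, 0, 0, 0, 0, 0, 0], [1, 0, 0, 0, 0, 0, 0], [1, 0, 0, 0, 0, 0, 0]], "force": 15}}

```text
t: 3.12
tool_pos: [0.5118, -0.0525, 0.0177]
orientation: [0.427, -3.111, -0.001]
force: [0.1, -0.1, 2.0]
opening: 0.0249
```

```bash
python3 g.py .45 -.21 .06 105.5;python3 g.py .45 -.21 .0182 105.5
```

```text
d [ 0.1019 -0.135  -0.0423] turn [ 0.0009 -0.0014  0.002 ] dist 0.174
pos [ 0.5118 -0.0525  0.0177] q6 -2.05 F [ 0.1 -0.1  2. ] open 0.0249
d [ 0.1019 -0.1351 -0.0005] turn [ 0.0009 -0.0014  0.002 ] dist 0.169
pos [ 0.5118 -0.0525  0.0177] q6 -2.05 F [ 0.1 -0.1  2. ] open 0.0249
```

Request:
{"method": "jog_arm", "body": {"steps": [[1, 0, 0, -0.042, 0, 0, 0], [1, 0.025, -0.034, -0.042, 0, 0, 0], [1, 0.06, -0.08, -0.042, 0, 0, 0], [1, 0.095, -0.125, -0.042, 0, 0, 0], [1, 0.102, -0.135, -0.042, 0, 0, 0]]}}

```text
t: 3.75
tool_pos: [0.4486, -0.2127, 0.0597]
orientation: [0.421, -3.111, -0.0]
force: [-0.2, 0.0, -0.9]
opening: 0.0245
```

```bash
python3 g.py .45 -.21 .0182 105.5
```

```text
d [-0.0021  0.0022  0.0415] turn [ 0.0004 -0.0017 -0.0017] dist 0.042
pos [ 0.4486 -0.2127  0.0597] q6 -2.38 F [-0.2  0.  -0.9] open 0.0245
```

Request:
{"method": "jog_arm", "body": {"steps": [[1, 0, 0, 0.025, 0, 0, 0], [1, 0, 0, 0.038, 0, 0, 0], [1, 0, 0, 0.042, 0, 0, 0], [1, 0, 0, 0.0425, 0, 0, 0], [1, 0, 0, 0.0425, 0, 0, 0]]}}

```text
t: 4.38
tool_pos: [0.449, -0.2122, 0.0174]
orientation: [0.422, -3.112, -0.0]
force: [0.2, -0.4, -1.1]
opening: 0.0248
```

Request:
{"method": "jog_arm", "body": {"steps": [[0.3, 0, 0, 0, 0, 0, 0], [0.3, 0, 0, 0, 0, 0, 0], [0.3, 0, 0, 0, 0, 0, 0], [0.3, 0, 0, -0.05, 0, 0, 0], [0.3, 0, 0, -0.11, 0, 0, 0]]}}

```text
t: 5.0
tool_pos: [0.4478, -0.2115, 0.1272]
orientation: [0.422, -3.109, -0.004]
force: [0.8, -0.7, -0.1]
opening: 0.0646
```

```bash
python3 g.py .48 .25 .18 141; python3 - <<'E'
from h import *;from plant import robot
a=robot.read_camera("scene")["image"][:,:,::-1];cv2.imwrite("pics/s3.png",a)
E
```

```text
d [-0.1537  0.4364 -0.0521] turn [ 0.0041 -0.0029 -0.6205] dist 0.466
pos [ 0.4478 -0.2115  0.1272] q6 -2.38 F [ 0.8 -0.7 -0.1] open 0.0646
```

View pics/s3.png

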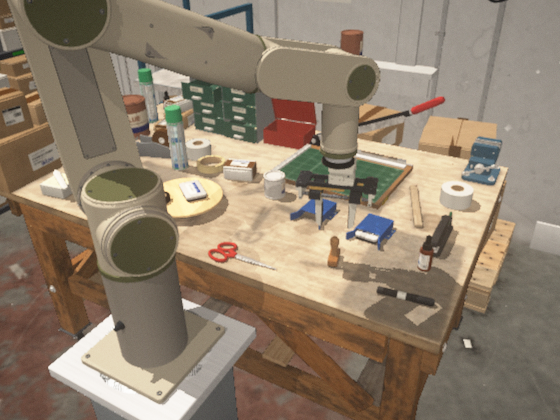

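The stamp is standing upright in its new place, at about (334,250). Next is the ink pad.

Request:
{"method": "jog_arm", "body": {"steps": [[0.1, -0.01, 0.03, -0.05, 0, 0, 0], [0.1, -0.03, 0.087, -0.052, 0, 0, 0], [0.1, -0.05, 0.145, -0.052, 0, 0, 0], [0.1, -0.07, 0.2, -0.052, 0, 0, -0.1], [0.1, -0.09, 0.255, -0.052, 0, 0, -0.2]]}}

```text
t: 5.68
tool_pos: [0.471, 0.0576, 0.1884]
orientation: [-0.734, 3.048, -0.011]
force: [1.2, 0.1, 0.3]
opening: 0.0835
```

```bash
python3 g.py .48 .25 .18 141
```

```text
d [-0.0956  0.1672  0.0074] turn [-0.0091  0.003  -0.4174] dist 0.193
pos [0.471  0.0576 0.1884] q6 -2.03 F [1.2 0.1 0.3] open 0.0835
```

Request:
{"method": "jog_arm", "body": {"steps": [[0.1, -0.0956, 0.167, 0.0074, 0, 0, -0.417], [0.1, -0.0956, 0.167, 0.0074, 0, 0, -0.417], [0.1, -0.0956, 0.167, 0.0074, 0, 0, -0.417], [0.1, -0.0956, 0.167, 0.0074, 0, 0, -0.417], [0.1, -0.0956, 0.167, 0.0074, 0, 0, -0.417]]}}

```text
t: 6.3
tool_pos: [0.4799, 0.2499, 0.1797]
orientation: [-1.352, 2.831, -0.013]
force: [-0.1, -0.8, -0.8]
opening: 0.0836
```

```bash
python3 - <<'E'
from h import *;from plant import robot
s=robot.read_state();T=tool(s);c=robot.read_camera("wrist");print(s["tool_pos"],s["dq"].round(3))
a=c["image"][:,:,::-1].copy();cv2.imwrite("pics/w2.png",a)
np.savez("w2.npz",T=T,mtx=c["mtx"],tfc=c["tool_from_camera"])
E
```

```text
[0.47991886 0.24991556 0.17967915] [-0.038 -0.02   0.015 -0.003  0.003 -0.007]
```

View pics/w2.png

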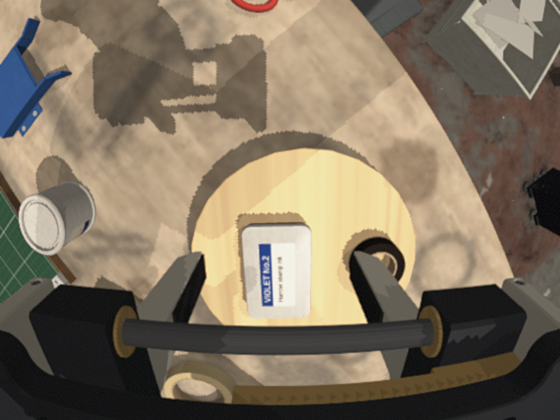

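The whole lid is visible, with corners near (243,225), (309,225), (310,317) and (246,319). The tape is at (378,258).

```bash
python3 - <<'E'
import cv2
a=cv2.imread("pics/w2.png")
cv2.imwrite("pics/w2z.png",cv2.resize(a[205:325,230:420],(800,505),interpolation=cv2.INTER_CUBIC))
E
```

```text
(no output)
```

View pics/w2z.png

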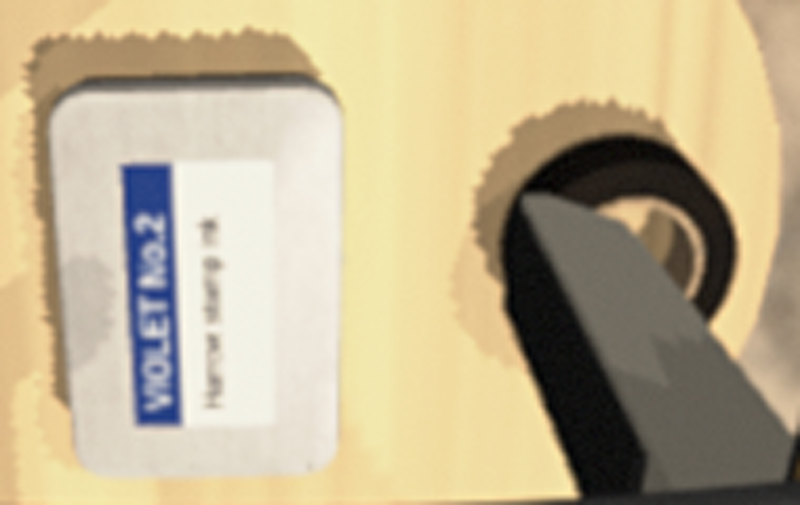

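```bash
python3 - <<'E'
from h import *
d=np.load("w2.npz");c={"mtx":d["mtx"],"tool_from_camera":d["tfc"]};T=d["T"]
sc=800/190
def f(u,v,z): return wray(((u+.5)/sc-.5+230,(v+.5)/sc-.5+205),z,c,T)[:2]
m={k:f(*p,.05) for k,p in {"near":(195,88),"far":(208,476),"L1":(52,130),"L2":(74,440),"R1":(342,130),"R2":(338,440)}.items()}
h=lambda w:np.degrees(np.arctan2(w[1],w[0])).round(2)
for k,v in m.items():print(k,v.round(4))
print("len",np.linalg.norm(m["far"]-m["near"]),"L",h(m["L2"]-m["L1"]),"R",h(m["R2"]-m["R1"]),"w",np.linalg.norm(m["L1"]-m["R1"]),np.linalg.norm(m["L2"]-m["R2"]))
print("center",(m["far"]+m["near"])/2,(m["L1"]+m["L2"]+m["R1"]+m["R2"])/4)
lc=[f(620,135,.051),f(738,250,.051)];print("tape near/right",np.round(lc,4))
E
```

```text
near [0.4919 0.26  ]
far [0.554  0.3418]
L1 [0.5228 0.2479]
L2 [0.5731 0.313 ]
R1 [0.4728 0.288 ]
R2 [0.5224 0.3534]
len 0.1026922171714594 L 52.31 R 52.84 w 0.06408408483578454 0.06482941301452345
center [0.52293024 0.30093291] [0.52275889 0.30059595]
tape near/right [[0.424  0.3289]
 [0.4166 0.3736]]
```

```bash
python3 g.py .5076 .2809 .050 142.6
```

```text
d [-4.200e-02 -1.000e-04  1.298e-01] turn [-0.0097  0.0002 -0.0286] dist 0.136
pos [0.4801 0.2491 0.1798] q6 -2.07 F [ 0.  -0.5 -0.1] open 0.0837
```

Request:
{"method": "jog_arm", "body": {"steps": [[0.1, -0.02, 0, 0.04, -0.0097, 0, -0.0286], [0.1, -0.042, 0, 0.09, -0.0097, 0, -0.0286], [0.1, -0.042, 0, 0.12, -0.0097, 0, -0.0286], [0.1, -0.042, 0, 0.1298, -0.0097, 0, -0.0286], [0.1, -0.042, 0, 0.1298, -0.0097, 0, -0.0286]]}}

```text
t: 6.98
tool_pos: [0.5078, 0.2798, 0.0503]
orientation: [1.39, -2.817, 0.0]
force: [-0.3, 0.2, -0.2]
opening: 0.0836
```

```bash
python3 g.py .5076 .2809 .049 142.6
```

```text
d [-0.0008  0.0009  0.0013] turn [ 0.     -0.0002 -0.0017] dist 0.002
pos [0.5078 0.2798 0.0503] q6 -2.07 F [-0.3  0.2 -0.2] open 0.0836
```

Request:
{"method": "jog_arm", "body": {"steps": [[0.1, 0, 0, 0.0015, 0, 0, 0], [1, 0, 0, 0.0015, 0, 0, 0], [1, 0, 0, 0.0015, 0, 0, 0], [1, 0, 0, 0.0015, 0, 0, 0], [1, 0, 0, 0.0015, 0, 0, 0]], "force": 30}}

```text
t: 7.6
tool_pos: [0.5082, 0.28, 0.0497]
orientation: [-1.39, 2.817, -0.0]
force: [-0.7, -1.2, 5.2]
opening: 0.0655
```

Request:
{"method": "jog_arm", "body": {"steps": [[1, 0, 0, 0, 0, 0, 0], [1, 0, 0, -0.005, 0, 0, 0], [1, 0, 0, -0.02, 0, 0, 0], [1, 0, 0, -0.05, 0, 0, 0], [1, 0, 0, -0.08, 0, 0, 0]]}}

```text
t: 8.22
tool_pos: [0.5081, 0.28, 0.1312]
orientation: [-1.39, 2.817, -0.0]
force: [0.7, -0.3, -0.6]
opening: 0.0656
```

```bash
python3 - <<'E'
from h import *;from plant import robot
s=robot.read_state();print(s["tool_pos"],s["force"],s["wrist_torque"],s["opening"])
c=robot.read_camera("wrist");a=c["image"][:,:,::-1].copy();cv2.imwrite("pics/w3.png",a)
a=robot.read_camera("scene")["image"][:,:,::-1];cv2.imwrite("pics/s4.png",cv2.resize(a[120:280,100:340],(800,533),interpolation=cv2.INTER_CUBIC))
E
```

```text
[0.50809255 0.28000455 0.13122937] [ 0.73689303 -0.25496417 -0.55374511] [ 0.05293738  0.0169675  -0.00050111] 0.06555570471596636
```

View pics/w3.png

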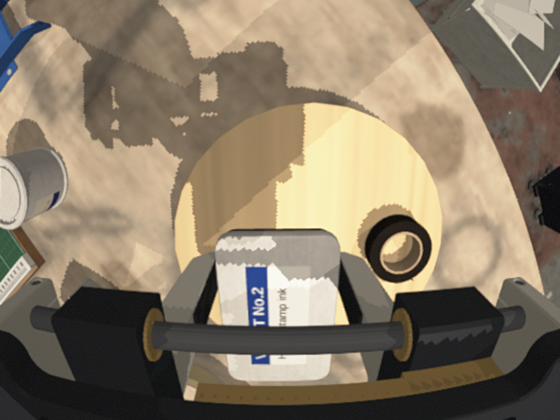

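View pics/s4.png

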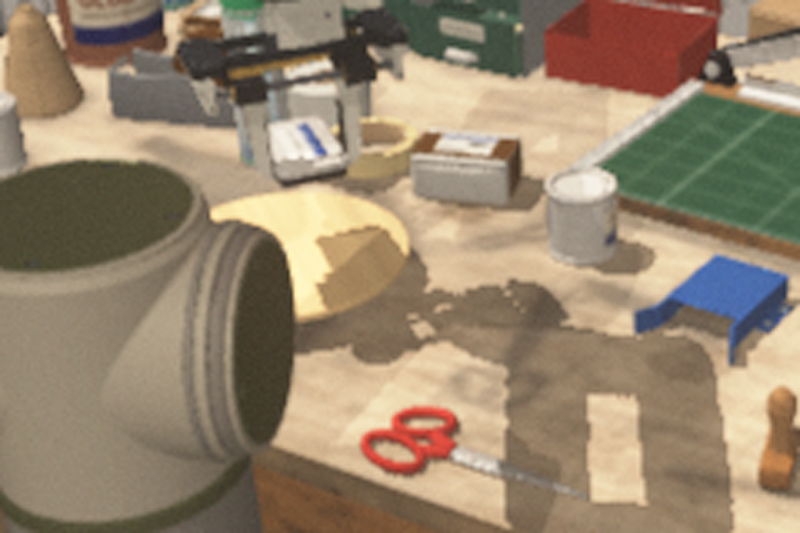

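The pad is held level and the tape is still on the turntable at (398,248). I'll carry the pad over to the lane.

```bash
python3 g.py .4853 -.0616 .13 86.6
```

```text
d [ 0.2876 -0.1883  0.0035] turn [-2.000e-04  9.000e-03  9.759e-01] dist 0.344
pos [0.5109 0.2812 0.1349] q6 -2.07 F [ 0.2  0.3 -1.2] open 0.0656
```

Request:
{"method": "jog_arm", "body": {"steps": [[1, 0.04, -0.026, 0.003, 0, 0, 0.12], [1, 0.08, -0.055, 0.003, 0, 0, 0.28], [1, 0.125, -0.085, 0.003, 0, 0, 0.44], [1, 0.17, -0.11, 0.003, 0, 0, 0.6], [1, 0.21, -0.14, 0.003, 0, 0, 0.72]]}}

```text
t: 8.95
tool_pos: [0.4932, 0.0279, 0.1301]
orientation: [-0.301, 3.12, 0.004]
force: [0.2, 0.4, -1.9]
opening: 0.0657
```

```bash
python3 g.py .4853 -.0616 .10 86.6
```

```text
d [ 0.0251 -0.0864  0.0298] turn [0.003  0.0075 0.2516] dist 0.095
pos [0.4932 0.0279 0.1301] q6 -1.81 F [ 0.2  0.4 -1.9] open 0.0657
```

Request:
{"method": "jog_arm", "body": {"steps": [[1, 0.012, -0.043, 0.01, 0, 0.005, 0.12], [1, 0.025, -0.0864, 0.025, 0.003, 0.0075, 0.2516], [1, 0.025, -0.0864, 0.03, 0.003, 0.0075, 0.2516], [1, 0.025, -0.0864, 0.03, 0.003, 0.0075, 0.2516]]}}

```text
t: 9.45
tool_pos: [0.4847, -0.0611, 0.0989]
orientation: [-0.092, -3.139, -0.001]
force: [0.5, -0.2, -1.5]
opening: 0.066
```

```bash
python3 g.py .4853 -.0616 .019 86.6; python3 - <<'E'
from h import *;from plant import robot
s=robot.read_state();T=tool(s);c=robot.read_camera("wrist")
a=c["image"][:,:,::-1].copy()
np.savez("w4.npz",T=T,mtx=c["mtx"],tfc=c["tool_from_camera"])
cv2.imwrite("pics/w4.png",a)
c=robot.read_camera("top");a=c["image"][:,:,::-1];cv2.imwrite("pics/t4.png",cv2.resize(a[160:260,250:370],(720,600),interpolation=cv2.INTER_CUBIC))
E
```

```text
d [-0.0007 -0.0005  0.0799] turn [ 0.0008 -0.0016  0.0005] dist 0.08
pos [ 0.4847 -0.0611  0.0989] q6 -1.74 F [ 0.5 -0.2 -1.5] open 0.066
```

View pics/w4.png

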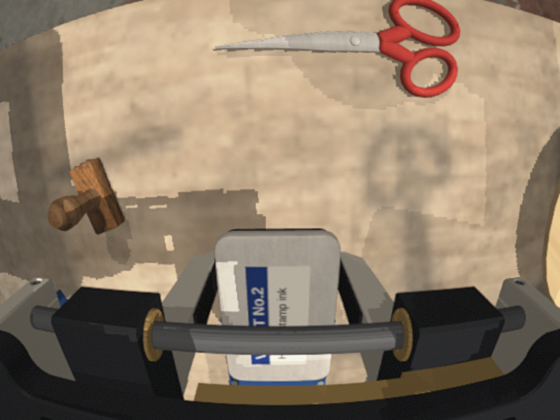

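View pics/t4.png

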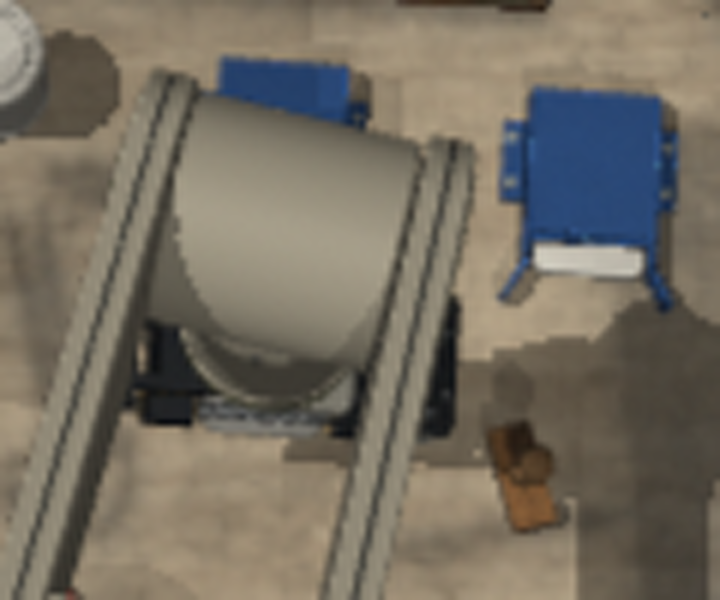

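Request:
{"method": "jog_arm", "body": {"steps": [[1, 0, 0, 0.04, 0, 0, 0], [1, 0, 0, 0.065, 0, 0, 0], [1, 0, 0, 0.077, 0, 0, 0], [1, 0, 0, 0.08, 0, 0, 0], [1, 0, 0, 0.081, 0, 0, 0]]}}

```text
t: 10.18
tool_pos: [0.4865, -0.0604, 0.0198]
orientation: [0.089, 3.139, 0.0]
force: [0.1, -0.2, -1.0]
opening: 0.0653
```

```bash
python3 g.py .5603 -.0661 .0182 86.6
```

```text
d [-0.074  -0.0015  0.0017] turn [0.0001 0.0016 0.0027] dist 0.074
pos [ 0.4865 -0.0604  0.0198] q6 -1.74 F [ 0.1 -0.2 -1. ] open 0.0653
```

Request:
{"method": "jog_arm", "body": {"steps": [[1, 0, -0.0008, 0.0018, 0, 0.0016, 0.0027], [1, -0.005, -0.0015, 0.002, 0, 0.0016, 0.0027], [1, -0.015, -0.0015, 0.002, 0, 0.0016, 0.0027], [1, -0.03, -0.0015, 0.002, 0, 0.0016, 0.0027], [1, -0.035, -0.0015, 0.002, 0, 0.0016, 0.0027]]}}

```text
t: 10.8
tool_pos: [0.5227, -0.0641, 0.0182]
orientation: [0.093, 3.139, -0.0]
force: [-0.4, 0.4, -0.8]
opening: 0.066
```

```bash
python3 g.py .5581 -.0660 .0177 86.6
```

```text
d [-0.0354  0.0002  0.0006] turn [-0.      0.001  -0.0001] dist 0.035
pos [ 0.5227 -0.0641  0.0182] q6 -1.73 F [-0.4  0.4 -0.8] open 0.066
```

Request:
{"method": "jog_arm", "body": {"steps": [[1, -0.006, 0, 0.0006, 0, 0, 0], [1, -0.012, 0, 0.0006, 0, 0, 0], [1, -0.018, 0, 0.0006, 0, 0, 0], [1, -0.02, 0, 0.0006, 0, 0, 0]]}}

```text
t: 11.3
tool_pos: [0.543, -0.0653, 0.0177]
orientation: [0.093, 3.139, -0.0]
force: [-3.7, 0.8, 3.2]
opening: 0.0658
```

```bash
python3 g.py .5581 -.0660 .0177 86.6
```

```text
d [-0.0151  0.0002 -0.    ] turn [-0.      0.0012 -0.0001] dist 0.015
pos [ 0.543  -0.0653  0.0177] q6 -1.73 F [-3.7  0.8  3.2] open 0.0658
```

```bash
python3 - <<'E'
from h import *;from plant import robot
s=robot.read_state();print(s["force"],s["wrist_torque"])
a=robot.read_camera("scene")["image"][:,:,::-1];cv2.imwrite("pics/s5.png",cv2.resize(a[170:270,260:400],(798,570),interpolation=cv2.INTER_CUBIC))
E
```

```text
[-3.70441102  0.79694972  3.19804076] [-0.03432664  0.50770855 -0.06513628]
```

View pics/s5.png

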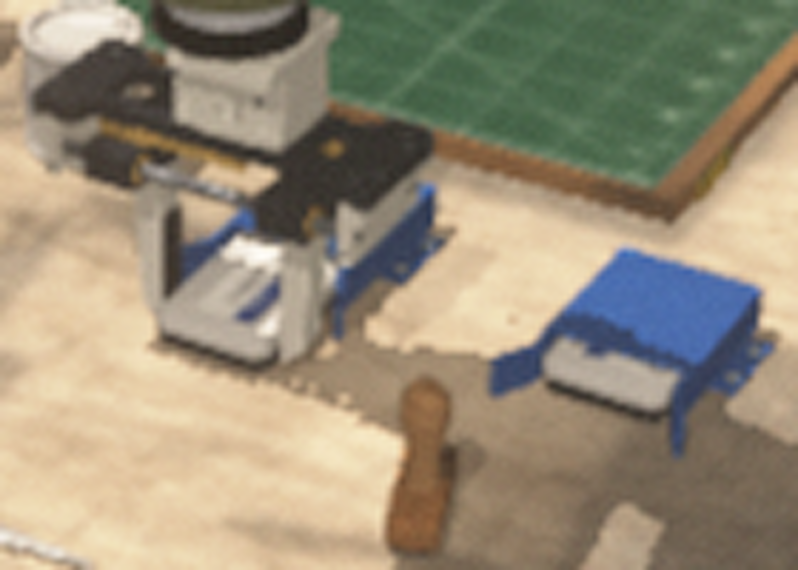

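The pad's front is between the cheeks and under the roof edge, and it is aligned. I'll go a little further, then let go.

Request:
{"method": "jog_arm", "body": {"steps": [[1, -0.005, 0, -0.0003, 0, 0, 0], [1, -0.01, 0, -0.0003, 0, 0, 0], [1, -0.01, 0, -0.0003, 0, 0, 0]]}}

```text
t: 11.72
tool_pos: [0.5535, -0.0659, 0.018]
orientation: [0.093, 3.139, -0.0]
force: [0.3, 0.5, -1.8]
opening: 0.0661
```

Request:
{"method": "jog_arm", "body": {"steps": [[0.15, 0, 0, 0, 0, 0, 0], [0.15, 0, 0, 0, 0, 0, 0], [0.15, 0, 0, 0, 0, 0, 0], [0.15, 0, 0, -0.03, 0, 0, 0], [0.15, 0, 0, -0.07, 0, 0, 0]]}}

```text
t: 12.35
tool_pos: [0.5521, -0.0657, 0.0875]
orientation: [-0.093, -3.139, -0.001]
force: [0.5, 0.4, -0.8]
opening: 0.0791
```

```bash
python3 g.py .495 -.0622 .07 86.6;python3 g.py .495 -.0622 .019 86.6
```

```text
d [0.0572 0.0001 0.0176] turn [ 0.0004 -0.0014 -0.    ] dist 0.06
pos [ 0.5521 -0.0657  0.0875] q6 -1.72 F [ 0.5  0.4 -0.8] open 0.0791
d [0.0571 0.0001 0.0686] turn [ 0.0004 -0.0014 -0.    ] dist 0.089
pos [ 0.5521 -0.0657  0.0875] q6 -1.72 F [ 0.5  0.4 -0.8] open 0.0791
```

Request:
{"method": "jog_arm", "body": {"steps": [[1, 0.03, 0, 0, 0, 0, 0], [1, 0.062, 0, 0, 0, 0, 0], [1, 0.062, 0, 0.03, 0, 0, 0], [1, 0.062, 0, 0.06, 0, 0, 0], [1, 0.062, 0, 0.0686, 0, 0, 0]]}}

```text
t: 12.98
tool_pos: [0.4884, -0.0616, 0.0173]
orientation: [-0.093, -3.136, -0.002]
force: [0.4, -0.0, -0.3]
opening: 0.0335
```

```bash
python3 g.py .578 -.0671 .019 86.6; python3 - <<'E'
from h import *;from plant import robot
s=robot.read_state();T=tool(s);c=robot.read_camera("wrist")
a=c["image"][:,:,::-1].copy();cv2.imwrite("pics/w6.png",a)
a=robot.read_camera("scene")["image"][:,:,::-1];cv2.imwrite("pics/s6.png",cv2.resize(a[170:270,260:400],(798,570),interpolation=cv2.INTER_CUBIC))
E
```

```text
d [-0.0897 -0.0001 -0.0021] turn [ 0.001  -0.0045 -0.0002] dist 0.09
pos [ 0.4884 -0.0616  0.0173] q6 -1.74 F [ 0.4 -0.  -0.3] open 0.0335
```

View pics/w6.png

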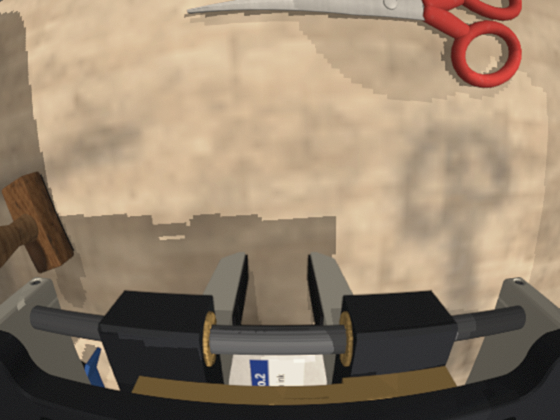

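View pics/s6.png

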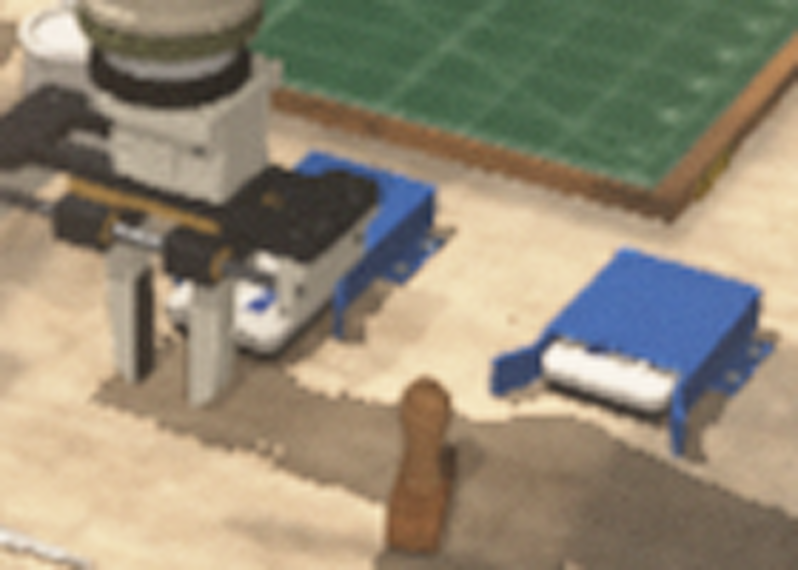

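Request:
{"method": "jog_arm", "body": {"steps": [[0.75, 0, 0, -0.001, 0, -0.0045, 0], [0.75, -0.015, 0, -0.001, 0, -0.0045, 0], [0.75, -0.03, 0, -0.001, 0, -0.0045, 0], [0.75, -0.042, 0, -0.001, 0, -0.0045, 0], [0.75, -0.054, 0, -0.001, 0, -0.0045, 0]]}}

```text
t: 13.7
tool_pos: [0.5442, -0.0651, 0.0199]
orientation: [0.093, 3.138, 0.001]
force: [-1.3, -0.2, 1.0]
opening: 0.0234
```

```bash
python3 g.py .5786 -.0672 .0185 86.6
```

```text
d [-0.0345 -0.0001  0.0014] turn [0.0006 0.002  0.    ] dist 0.034
pos [ 0.5442 -0.0651  0.0199] q6 -1.73 F [-1.3 -0.2  1. ] open 0.0234
```

Request:
{"method": "jog_arm", "body": {"steps": [[0.75, -0.006, 0, 0.001, 0, 0, 0], [0.75, -0.012, 0, 0.0014, 0, 0, 0], [0.75, -0.018, 0, 0.0014, 0, 0, 0], [0.75, -0.023, 0, 0.0014, 0, 0, 0], [0.75, -0.026, 0, 0.0014, 0, 0, 0]]}}

```text
t: 14.32
tool_pos: [0.5703, -0.0667, 0.0184]
orientation: [0.093, 3.138, 0.001]
force: [-0.3, -0.0, 0.4]
opening: 0.023
```

```bash
python3 g.py .5786 -.0672 .0185 86.6
```

```text
d [-0.0083 -0.     -0.0001] turn [0.0006 0.0018 0.    ] dist 0.008
pos [ 0.5703 -0.0667  0.0184] q6 -1.72 F [-0.3 -0.   0.4] open 0.023
```

Request:
{"method": "jog_arm", "body": {"steps": [[0.75, -0.003, 0, 0, 0, 0, 0], [0.75, -0.005, 0, 0, 0, 0, 0], [0.75, -0.006, 0, 0, 0, 0, 0], [0.75, -0.006, 0, 0, 0, 0, 0]]}}

```text
t: 14.82
tool_pos: [0.5765, -0.0671, 0.0185]
orientation: [0.093, 3.138, 0.001]
force: [-0.6, -0.5, 0.0]
opening: 0.0235
```

Request:
{"method": "jog_arm", "body": {"steps": [[0.75, -0.001, 0, 0, 0, 0, 0], [0.75, -0.002, 0, 0, 0, 0, 0], [0.75, -0.002, 0, 0, 0, 0, 0]]}}

```text
t: 15.2
tool_pos: [0.577, -0.0671, 0.0182]
orientation: [-0.093, -3.139, -0.001]
force: [-7.2, 0.4, 6.9]
opening: 0.0234
```

```bash
python3 - <<'E'
from h import *;from plant import robot
a=robot.read_camera("scene")["image"][:,:,::-1];cv2.imwrite("pics/s7.png",cv2.resize(a[170:270,260:400],(798,570),interpolation=cv2.INTER_CUBIC))
E
```

```text
(no output)
```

View pics/s7.png

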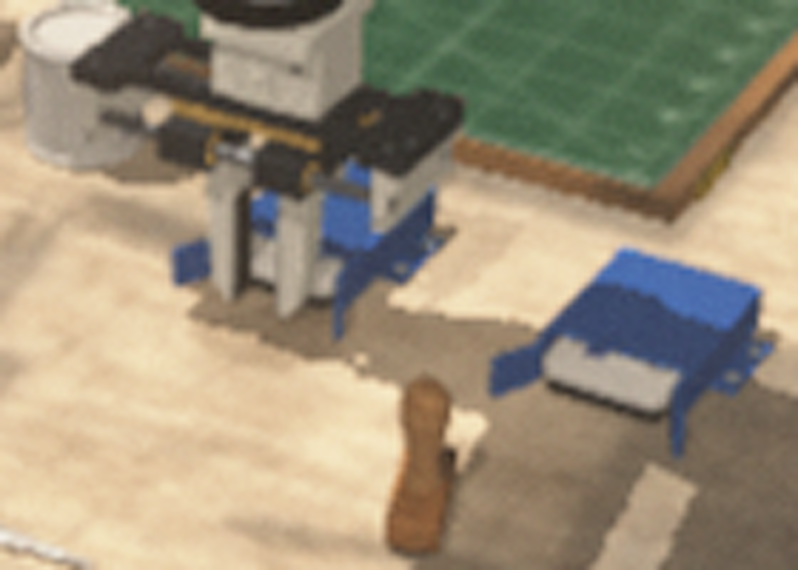

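The pad is nearly home and the resistance is rising (7 N) at the depth I expected. I'll press a little more to confirm the stop.

Request:
{"method": "jog_arm", "body": {"steps": [[0.75, -0.001, 0, 0, 0, 0, 0], [0.75, -0.002, 0, 0, 0, 0, 0], [0.75, -0.003, 0, 0, 0, 0, 0], [0.75, -0.003, 0, 0, 0, 0, 0]]}}

```text
t: 15.75
tool_pos: [0.5771, -0.067, 0.0177]
orientation: [-0.093, -3.133, -0.002]
force: [-15.0, 0.3, 10.9]
opening: 0.0234
```

It's firmly stopped. I'll back off, rise and check.

Request:
{"method": "jog_arm", "body": {"steps": [[0.75, 0.005, 0, 0, 0, 0, 0], [0.75, 0.03, 0, 0, 0, 0, 0], [0.75, 0.05, 0, -0.03, 0, 0, 0], [0.75, 0.08, 0, -0.09, 0, 0, 0], [0.75, 0.09, 0, -0.15, 0, 0, 0]]}}

```text
t: 16.38
tool_pos: [0.487, -0.0616, 0.1662]
orientation: [-0.093, -3.131, -0.002]
force: [1.3, -0.0, -1.0]
opening: 0.0232
```

Request:
{"method": "jog_arm", "body": {"steps": [[0.75, 0, 0, -0.03, 0, 0, 0], [0.75, 0, 0, -0.03, 0, 0, 0], [0.75, 0, 0, -0.03, 0, 0, 0]]}}

```text
t: 16.75
tool_pos: [0.4869, -0.0615, 0.1951]
orientation: [-0.093, -3.13, -0.003]
force: [-0.2, -0.0, -0.9]
opening: 0.0231
```

```bash
python3 - <<'E'
from h import *;from plant import robot
s=robot.read_state();T=tool(s);c=robot.read_camera("wrist");print(s["tool_pos"],s["force"])
a=c["image"][:,:,::-1].copy();cv2.imwrite("pics/w8.png",a)
np.savez("w8.npz",T=T,mtx=c["mtx"],tfc=c["tool_from_camera"])
a=robot.read_camera("scene")["image"][:,:,::-1];cv2.imwrite("pics/s8.png",cv2.resize(a[170:270,260:400],(798,570),interpolation=cv2.INTER_CUBIC))
E
```

```text
[ 0.48685516 -0.06152915  0.19513491] [-0.19815951 -0.04474229 -0.93390344]
```

View pics/w8.png

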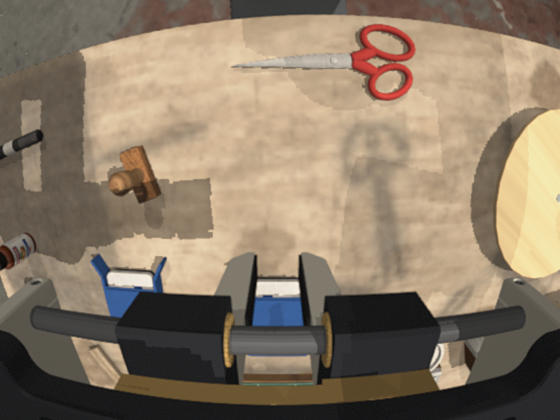

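View pics/s8.png

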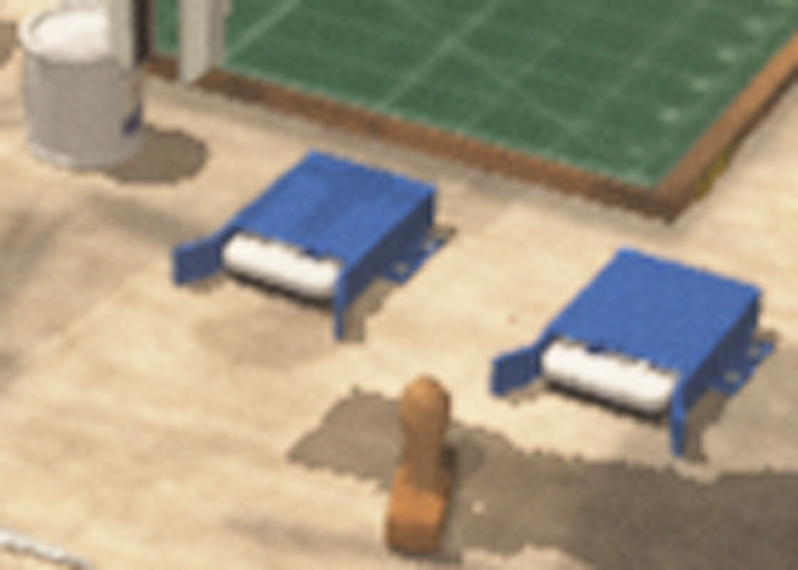

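Both pads now stand out of their sleeves by about the same amount. I'll clear the arm out of the way to compare them from above.

Request:
{"method": "jog_arm", "body": {"steps": [[0.75, 0.0, 0.06, -0.05, 0, 0, 0], [0.75, 0.0, 0.12, -0.05, 0, 0, 0], [0.75, 0.0, 0.18, -0.05, 0, 0, 0], [0.75, 0.0, 0.24, -0.05, 0, 0, 0], [0.75, 0.0, 0.3, -0.05, 0, 0, 0]]}}

```text
t: 17.48
tool_pos: [0.5038, 0.238, 0.2429]
orientation: [-0.093, -3.126, -0.002]
force: [1.4, -0.5, 0.0]
opening: 0.0233
```

```bash
python3 - <<'E'
from h import *;from plant import robot
a=robot.read_camera("top")["image"][:,:,::-1];cv2.imwrite("pics/t9.png",a);cv2.imwrite("pics/t9z.png",cv2.resize(a[160:245,260:374],(798,595),interpolation=cv2.INTER_CUBIC))
E
```

```text
(no output)
```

View pics/t9z.png

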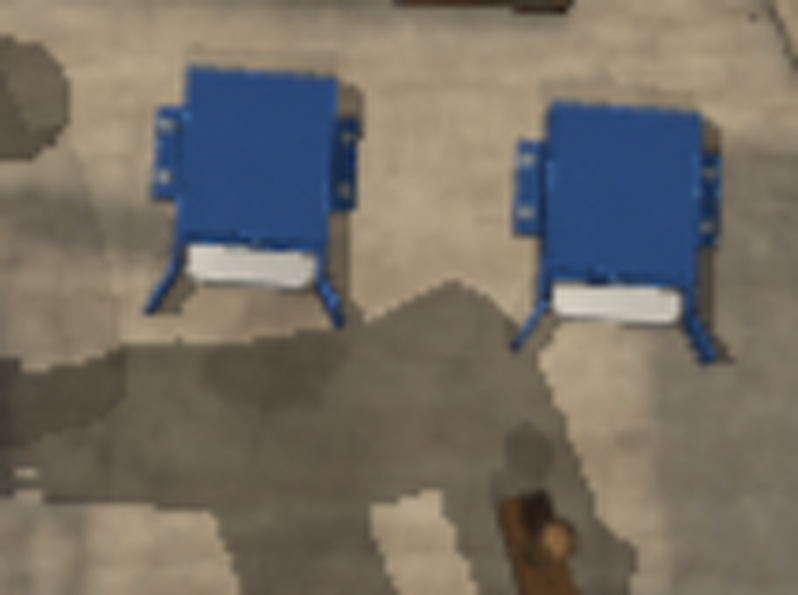

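View pics/t9.png

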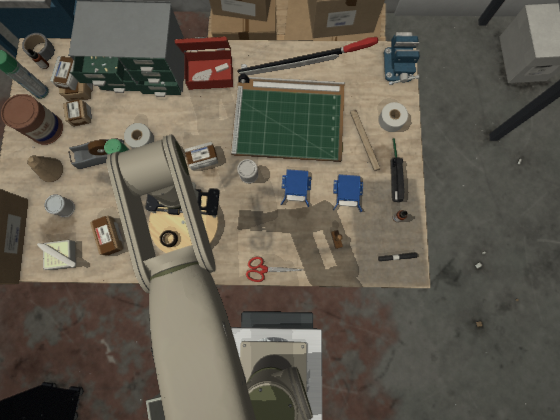

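The two pads show the same white strip: rows 245–288 in the filled sleeve and 282–325 in the other, in the zoomed picture. The tape is still on the turntable at (169,239). I'm handing in.

```bash
python3 - <<'E'
from plant import robot
print(robot.close_job())
E
```

```text
the job is handed in; nothing more can be done
None
```

The ink pad is fully home in the empty blue sleeve and I've handed the job in, about 17.5 s into the 72 s limit. No verdict came back.

- **Stamp:** I moved it out of the lane by its block and stood it upright at about (0.45, -0.21).
- **Ink pad:** I lifted it level off the turntable and set it down in front of the sleeve. I slid it in until its front was under the roof, then pushed it the rest of the way with nearly closed fingers. It stopped firmly at 15 N, about 1.5 mm short of the fingertip position I had calculated for fully home.
- **Last checks:** From above, the pad sticks out of its sleeve as far as the other pad does, to within about 1 mm. The stamp stands upright, the tape is on the turntable where it started, and the other objects look unmoved. The arm was clear of everything, over the turntable. I judged the final depth, sideways fit and flatness by eye from the pictures and did not measure them separately. No check failed.

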